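# Zero the bottle bin's tally wheel

## Robot

A 7-joint arm with a two-finger parallel gripper is mounted at the origin on the work surface. World frame = base frame: x ahead of the robot, y to its left, z up, the work surface at z = 0. Lengths are in m, angles in degrees, forces in N, time in s.
With the tool pointing down it reaches from about 0.425 to 0.825 m from the base axis. Payload 3.6 kg.
Tool frame: the origin (TCP) lies midway between the tips of the shut fingers; the grasp point (between the pads) lies 19 mm behind it; z points along the fingers, y is the direction in which the jaws open and shut (so a half turn about z gives the same grasp; the last joint's range is limited). The gripper opens to 85 mm and grips with 20 to 120 N. Pads are 22 mm wide; open, the fingers measure 114 mm over their backs; the gripper's body (76 mm by 85 mm) begins 54 mm behind the grasp point. The pads swing forward as they close: fully open they stand 13 mm farther back than shut.
Start: joints at [-66.263, 35.231, -0.722, 81.555, 0.464, 63.22, -2.315], TCP at [0.277, 0.588, 0.231] pointing down, gripper open.
Joint ranges: [-178.69, 178.69], [-17.37, 117.87], [-77.05, 75.6], [15.02, 138.74], [-78.02, 258.01], [0.78, 113.62], [-162.83, 162.83]. Speed limits (degrees/s): [159.86, 159.86, 180, 180, 180, 180, 180].

## Interface

Orientations are given as a 3x3 rotation matrix whose columns are the frame's x, y, z axes.
In Python, from plant import sensors, get_image, job gives the robot as it stands.
- The arm moves only by the shell command python3 -m pendant 'ROWS' [OPENING] [FORCE]. ROWS is JSON, a list of rows, each a list of 6 numbers: the shift along the tool's x, y, z in units of 0.75 m (1.0 is 0.75 m), then the turn, a rotation vector about the tool's x, y, z in units of 45 degrees (1.0 is 45 degrees). A call has 1 to 20 rows; each row is the pose to reach, as a shift and turn from the pose commanded when the call began, along the tool's axes at that moment; what a row does not reach only later rows make up. A row lasts 1/8 s, in which the tool goes at most 62.5 mm and 10.7 degrees, less where a joint would pass 70% of its speed; a pose out of reach is approached as far as the arm can. A call with a number of a shift or a turn outside -1 to 1 is refused whole. A call with a gripper value outside its range is refused whole. OPENING is the opening, from -1 (shut) to 1 (fully open), set as the call begins (- or left out, the last holds). The fingers move at their own pace and stop on an object; FORCE is the grip in N (left out, the last holds). Time passes only in rows, so rows that repeat a pose let the fingers close. It gives the time, the measured TCP pose, the force and the opening at its end, in the units of the state.
- sensors.state(): the state, without advancing time (a new reading comes with each control period).
- get_image(name): name is "scene" or "top" or "wrist"; returns a dict with "img" (420x560x3 uint8, red, green, blue), "fov_y" (degrees; the focal length in pixels is half the picture's height over the tangent of half this angle, whatever the lens; pixels are square), "cx", "cy" (the principal point, pixels), "extrinsics" (4x4, takes a point from world to camera coordinates). Camera axes: x right, y up, looking along -z (the intrinsics and any distortion apply to the point x, -y, -z); pixel columns grow to the right and rows downward; lengths in m; the calibration is good to about 2 mm. A picture is of the moment at which its call begins. There is no depth.
- job.finish_job(): hands the job in, once; it reports no verdict.
The state is a dict: "t": time; "joint_positions": joint angles; "qd": joint speeds; "tau": joint torques, N m; "eef_pos": TCP position; "ee_rot": TCP orientation; "contact_force": force on the tool from outside, world axes, zero at the start; "moment": the same for the moment, N m; "finger_gap": opening from 0.0 (shut) to 1.0 (fully open).
Only numpy, scipy, OpenCV 4.12 (cv2) and the standard library are available. Lean on these libraries where they do the work, as an engineer would, in place of code of your own. Each camera call takes 0.05 s, during which the arm holds its last target.

## Task

A new stock count begins for one of the two blue bins with tally wheels, the one that holds the bottles: with a fingertip, gently flick the toothed tally wheel at the front of that bin clockwise (seen from above), click by click, until its one long tooth stands at the bin's pointer, and never let it run a click past. Leave the other bin's wheel, the bottles, the cartons and the cup as they are; nothing is to be gripped or picked up.

Things in the scene. Friction and masses are not known exactly. Their poses are not given: they have to be found in the camera images.
- bottle_bin: fixed blue open bin holding two bottles (160 x 150 mm, walls 105 mm high at the back, 45 at the front), with a dark grey plate before it (150 wide, 12 mm thick) that carries its tally wheel and pointer. Origin: wheel axis at table height. x points from the wheel to pointer and bin, y left, z up. Plate from x = -80 to 105 mm, bin from 105 to 265 mm
- bottle_wheel_axis (a point): centre of the bottle bin's white tally wheel, at the height of the teeth's tops (56 mm above the table). Flat disc, 80 mm across, top face 38 mm above the table, upright axis; six radial teeth every 60 degrees, 10 mm thick, stand 18 mm above it and reach 56 mm from the axis (the long one 72 mm). Free space between teeth. Steel hub, 12 mm radius, in the middle
- bottle_wheel_pointer (a point): top of the point of the bottle bin's fixed pointer, an aluminium wedge 57 mm high between the wheel and the bin, about 78 mm from the wheel's axis, its point towards the wheel
- bottle_wheel (a joint): angle of the bottle bin's wheel: 0 = long tooth at the pointer; grows clockwise seen from above; one click = 1.047 rad (60 degrees). Starts 2 to 5 whole clicks before 0. A spring holds each click (within 4 degrees): 2 to 3 N at a tooth starts it, and pushed past half a click it snaps on to the next by itself. Stops at -5.6 and 2.5 rad, so 0 is reached only clockwise
- bottle_wheel_long_tooth (a point): top of the outer end of the long tooth of the bottle bin's wheel, 72 mm from the axis, 56 mm above the table; turns with the wheel
- carton_bin: the second such fixed unit, alike in shape, sizes and axes (bin, plate, wheel, pointer), but its bin holds two cartons; left or right of the first
- carton_wheel (a joint): angle of the carton bin's tally wheel, alike in shape and sense; to be left alone
- carton_wheel_long_tooth (a point): top of the outer end of the long tooth of the carton bin's wheel; to be left alone
- bottle_1: loose pill bottle standing in the bottle bin, 45 mm across, 75 mm high; origin at its underside
- bottle_2: a second such bottle in the bottle bin
- carton_1: loose carton in the carton bin, 85 x 45 x 60 mm high; origin at its underside
- carton_2: loose carton in the carton bin, 100 x 50 x 45 mm high; origin at its underside
- loose_bottle: pill bottle, 45 mm across, 75 mm high, standing on the table between the two wheels; origin at its underside
- loose_carton: yellow carton lying on the table to the left, 110 x 55 x 30 mm high; origin at its underside
- medicine_cup: small white open cup, 40 mm across, 32 mm high, on the table to the right; origin at its underside

How it is judged (in metres and radians):
At the end, for the whole second after the job is handed in: The bottle bin's wheel rests in the click at which its long tooth points at the pointer, within 0.17 rad (10 degrees); the carton bin's wheel is in its first click position (its long tooth within 20 mm of where it was), and bottles, cartons and cup stand within 30 mm of where they stood (value of joint bottle_wheel between -0.17 and 0.17 rad and velocity of joint bottle_wheel between -0.1 and 0.1 rad/s and distance of carton_wheel_long_tooth from where it was at the start of the episode below 0.02 m and distance of each of bottle_1, bottle_2, carton_1, carton_2, loose_bottle, loose_carton, medicine_cup from where it was at the start of the episode below 0.03 m); the robot touches nothing.
It fails at once if the bottle bin's wheel runs past its zero by more than about half a click (0.6 rad) (value of joint bottle_wheel above 0.6 rad).
It fails at once if the carton bin's wheel is turned (its long tooth moves more than 20 mm) (distance of carton_wheel_long_tooth from where it was at the start of the episode above 0.02 m).
It fails at once if a wheel is gripped or forced (more than 25 N between the fingers and it) (contact force between the fingers and bottle_wheel above 25 N or contact force between the fingers and carton_wheel above 25 N).
It fails at once if a bottle, a carton or the cup is picked up or shoved (moved more than 30 mm) (distance of any of bottle_1, bottle_2, carton_1, carton_2, loose_bottle, loose_carton, medicine_cup from where it was at the start of the episode above 0.03 m).
It also fails if it takes over 61 s, if anything falls off the work surface, if the arm or the gripper's body presses on something with over 40 N, if the wrist force passes 120 N, or if a joint passes its speed limit or range.

## Working session

There is one attempt and no reset: what is moved stays moved. The work goes in short steps, Python scripts to look and compute and a shell command to move; the robot and the scene stay as the last step left them, time stands still between calls to the robot, and variables do not carry over. Pictures are saved under pics/ and viewed, and the job is handed in when it is done.

```bash
ls; mkdir -p pics; cat > h.py <<'E'
import numpy as np, cv2
from plant import sensors, get_image, job
def snap(n,f):
    d=get_image(n); cv2.imwrite('pics/'+f+'.png',d['img'][:,:,::-1]); np.save('pics/'+f+'.npy',d,allow_pickle=True); return d
def K(d):
    f=d['img'].shape[0]/2/np.tan(np.radians(d['fov_y']/2)); return f
def ray(d,u,v):
    f=K(d); E=np.array(d['extrinsics']); R=E[:3,:3]; c=-R.T@E[:3,3]
    r=R.T@np.array([(u-d['cx'])/f,-(v-d['cy'])/f,-1]); return c,r
def onz(d,u,v,z):
    c,r=ray(d,u,v); return c+r*(z-c[2])/r[2]
def proj(d,p):
    E=np.array(d['extrinsics']); q=E[:3,:3]@np.array(p)+E[:3,3]; f=K(d)
    return d['cx']+f*q[0]/-q[2], d['cy']-f*q[1]/-q[2]
def ld(f): return np.load('pics/'+f+'.npy',allow_pickle=True).item()
E
python3 - <<'E'
from h import *
print(sensors.state())
for n in ('scene','top','wrist'):
    d=snap(n,n+'0'); print({k:v for k,v in d.items() if k!='img'})
E
```

```text
pics
{'t': 0.0, 'joint_positions': array([-66.26558859,  35.28910876,  -0.72558406,  81.64219701,
         0.46444374,  63.22118747,  -2.31665331]), 'qd': array([-0.03523483, -0.01034826, -0.00256826,  0.00994838,  0.10004112,
        0.01756274, -0.05483863]), 'tau': array([ 5.92356137e-04, -4.69219244e+01,  2.59682424e-01, -1.71031684e+01,
        1.00013296e-02,  9.70357039e-03,  2.05582452e-06]), 'eef_pos': array([0.27693442, 0.58718879, 0.23013458]), 'ee_rot': array([[-9.04466678e-01,  4.26542871e-01, -1.09863509e-03],
       [ 4.26544286e-01,  9.04463575e-01, -2.36928172e-03],
       [-1.69248079e-05, -2.61155288e-03, -9.99996590e-01]]), 'contact_force': array([-0.26251434, -0.31185838,  0.17044012]), 'moment': array([ 0.0518387 , -0.05313972, -0.01966617]), 'finger_gap': 0.9936262303566575}
{'fov_y': 44.11654097317647, 'cx': 277.44110918956244, 'cy': 210.01268664171292, 'extrinsics': array([[ 0.64069619,  0.76776676,  0.00652614, -0.36923846],
       [-0.62185171,  0.51390805,  0.59093059,  0.3130441 ],
       [ 0.45034303, -0.38266527,  0.806696  , -1.8805347 ],
       [ 0.        ,  0.        ,  0.        ,  1.        ]])}
{'fov_y': 52.35393299447958, 'cx': 283.542901601625, 'cy': 212.91861214436713, 'extrinsics': array([[ 0.00570398, -0.99997008,  0.0052248 , -0.02641141],
       [ 0.97572598,  0.00670939,  0.21889222, -0.56887413],
       [-0.21892072,  0.00384942,  0.97573506, -1.00679431],
       [ 0.        ,  0.        ,  0.        ,  1.        ]])}
{'fov_y': 58.96937946914273, 'cx': 273.97169436319905, 'cy': 216.73559312216068, 'extrinsics': array([[ 0.42641603,  0.90452058, -0.00344716, -0.6480515 ],
       [-0.8696313 ,  0.40891396, -0.27664197,  0.03562416],
       [-0.24881876,  0.12096233,  0.96096688, -0.38056905],
       [ 0.        ,  0.        ,  0.        ,  1.        ]])}
```

```bash
python3 -m pendant --help | head -20
```

```text
invalid input: not JSON, or not a number
```

View pics/scene0.png

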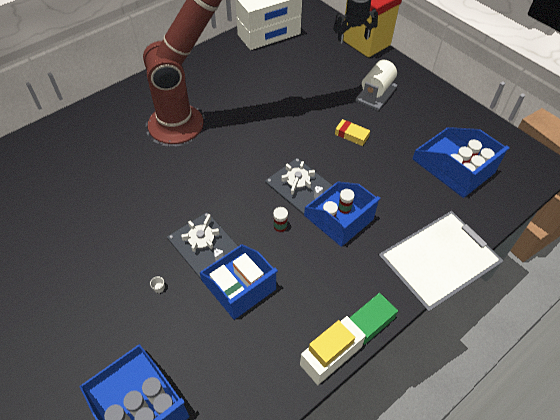

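View pics/top0.png

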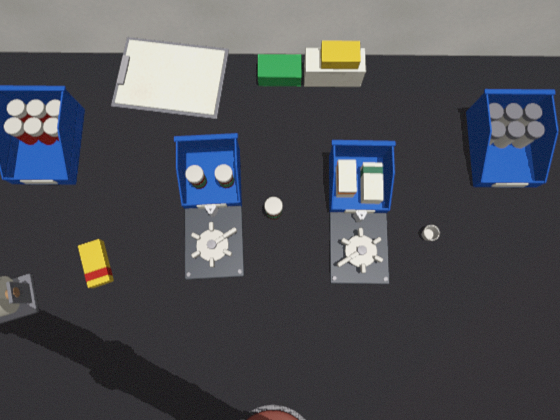

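View pics/wrist0.png

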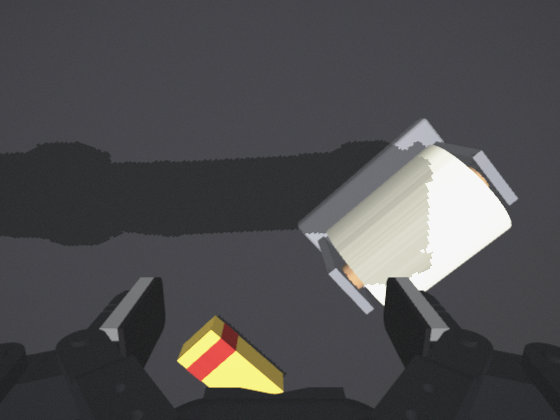

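The bottle bin is the left one in the top view (wheel about (212,244), pointer about (210,209)). The long tooth is near (235,230), roughly 60° clockwise of the pointer, which means 5 clicks to go. Next I'll zoom in and measure.

```bash
python3 - <<'E'
from h import *
a=ld('top0')['img'][190:290,160:260,::-1]; b=ld('scene0')['img'][150:240,250:350,::-1]
cv2.imwrite('pics/z0.png',np.hstack([cv2.resize(a,(400,400),interpolation=2),cv2.resize(b,(400,400),interpolation=2)]))
d=ld('top0')
for n,p,z in (('axis',(212,244),.056),('ptr',(210,210),.057),('long',(235.5,230),.056),('hub?',(212,244),.056),
  ('loose',(273.5,206),.075),('plTL',(186,208),.012),('plTR',(241,208),.012),('plBL',(186,277),.012),('plBR',(243,276),.012)): print(n,onz(d,*p,z).round(4))
E
```

```text
axis [0.4904 0.154  0.056 ]
ptr [0.5767 0.1625 0.057 ]
long [0.5261 0.0969 0.056 ]
hub? [0.4904 0.154  0.056 ]
loose [0.5838 0.0023 0.075 ]
plTL [0.592  0.2336 0.012 ]
plTR [0.593 0.089 0.012]
plBL [0.4121 0.2236 0.012 ]
plBR [0.4155 0.0791 0.012 ]
```

View pics/z0.png

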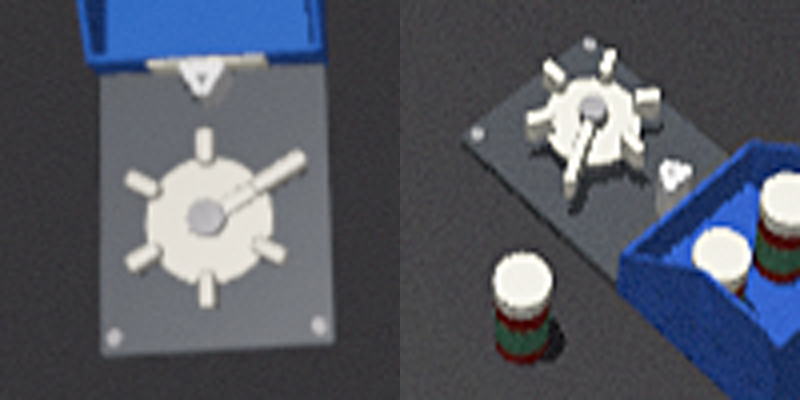

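```bash
cat >> h.py <<'E'
def go(p,yaw_y):
    "single-row shift in tool units for world target p, tool y pointing along yaw_y deg, tool down"
    from scipy.spatial.transform import Rotation as Ro
    s=sensors.state(); R=s['ee_rot']; sh=R.T@(np.array(p)-s['eef_pos'])/.75
    y=np.array([np.cos(np.radians(yaw_y)),np.sin(np.radians(yaw_y)),0]); z=np.array([0,0,-1.]); T=np.stack([np.cross(y,z),y,z],1)
    rv=Ro.from_matrix(R.T@T).as_rotvec(degrees=True)/45
    print('row',sh.round(4),rv.round(4))
E
python3 - <<'E'
from h import *
s=sensors.state();R=s['ee_rot'];d=ld('wrist0');E=d['extrinsics']
c=-E[:3,:3].T@E[:3,3]; print('cam in tool',R.T@(c-s['eef_pos']),'view dir tool',R.T@(-E[2,:3]))
b=np.radians(129-90); # tool x dir for y at 129 
go([0.46,0.19,0.20],129)
E
```

```text
cam in tool [ 0.07123028 -0.00037345 -0.14296761] view dir tool [-0.27658079 -0.00129262  0.9609898 ]
row [-0.4466 -0.375   0.0413] [-2.4000e-03 -1.4000e-03 -1.4279e+00]
```

```bash
python3 -c "
from h import *
go([0.54,0.2,0.25],129)"
```

```text
row [-0.5374 -0.3176 -0.0255] [-2.4000e-03 -1.4000e-03 -1.4279e+00]
```

```bash
python3 -m pendant '[[-0.08,-0.05,-0.025,0,0,-0.23],[-0.16,-0.095,-0.025,0,0,-0.43],[-0.23,-0.14,-0.025,0,0,-0.63],[-0.30,-0.18,-0.025,0,0,-0.83],[-0.37,-0.22,-0.025,0,0,-1.0],[-0.43,-0.255,-0.025,0,0,-1.0],[-0.49,-0.29,-0.025,0,0,-1.0],[-0.537,-0.318,-0.025,0,0,-1.0],[-0.537,-0.318,-0.025,0,0,-1.0]]' -1
python3 -c "
from h import *
go([0.54,0.2,0.25],129)
d=snap('wrist','w1')"
```

```text
t: 1.27
eef_pos: [0.5421, 0.195, 0.2494]
ee_rot: [[-0.944, -0.329, 0.0], [-0.329, 0.944, -0.003], [0.001, -0.003, -1.0]]
contact_force: [-0.1, -0.2, -0.6]
finger_gap: -0.003
row [ 0.0004  0.0072 -0.0008] [-0.0039 -0.0017 -0.4392]
```

View pics/w1.png

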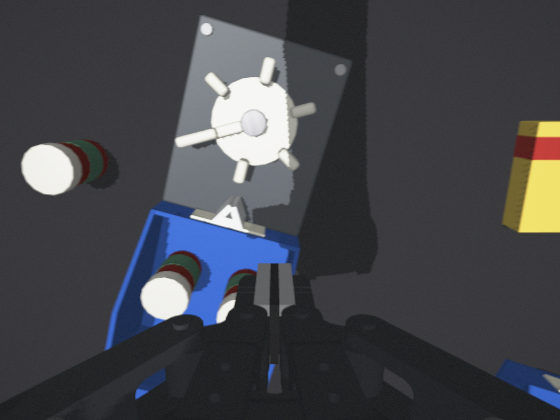

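Wrist view: hub about (253,123), long-tooth end about (179,142), pointer tip about (233,200). I'll triangulate after a shifted second view. The shift also heads towards the approach pose and takes in the remaining turn.

```bash
python3 -m pendant '[[0.05,0.01,0,0,0,-0.23],[0.08,0.03,0,0,0,-0.43],[0.08,0.05,0,0,0,-0.43],[0.08,0.05,0,0,0,-0.43]]' 
python3 -c "
from h import *
d=snap('wrist','w2')"
```

```text
t: 1.82
eef_pos: [0.4702, 0.2182, 0.2504]
ee_rot: [[-0.774, -0.633, 0.001], [-0.633, 0.774, 0.002], [-0.002, 0.001, -1.0]]
contact_force: [0.1, 0.1, 0.2]
finger_gap: -0.003
```

View pics/w2.png

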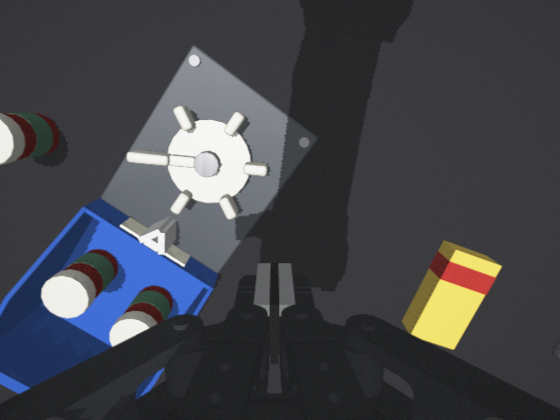

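```bash
python3 - <<'E'
from h import *
a=ld('w1')['img'][50:250,160:360,::-1]; b=ld('w2')['img'][90:290,110:310,::-1]
cv2.imwrite('pics/z1.png',np.hstack([cv2.resize(a,(400,400),interpolation=2),cv2.resize(b,(400,400),interpolation=2)]))
for n in('w1','w2'):
    d=ld(n);g=cv2.cvtColor(d['img'],cv2.COLOR_RGB2HSV)
    print(n,[tuple(g[v,u]) for v,u in ((123,253),(110,240))])
E
```

```text
w1 [(np.uint8(120), np.uint8(3), np.uint8(229)), (np.uint8(30), np.uint8(1), np.uint8(246))]
w2 [(np.uint8(104), np.uint8(20), np.uint8(139)), (np.uint8(106), np.uint8(20), np.uint8(142))]
```

View pics/z1.png

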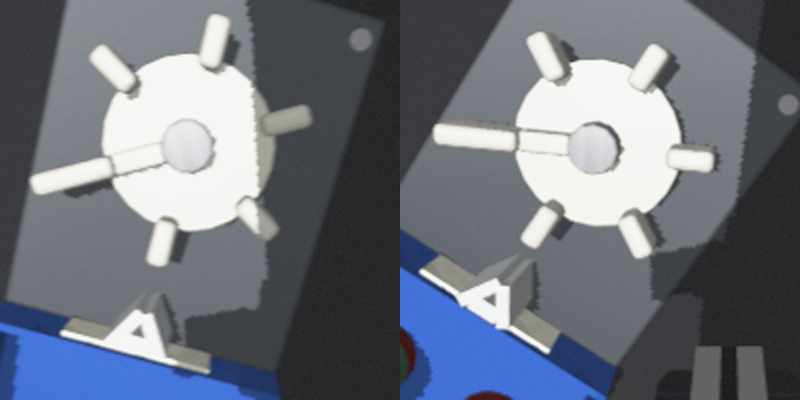

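```bash
cat >> h.py <<'E'
def tri(*obs):
    A=0;b=0;L=[]
    for d,u,v in obs:
        c,r=ray(d,u,v); r=r/np.linalg.norm(r); M=np.eye(3)-np.outer(r,r); A=A+M; b=b+M@c; L.append((c,r))
    p=np.linalg.solve(A,b); e=[np.linalg.norm(np.cross(p-c,r)) for c,r in L]; return p,e
E
python3 - <<'E'
from h import *
w1,w2,t=ld('w1'),ld('w2'),ld('top0')
for n,a,b,c in (('hub',(253.5,123),(206,164),(212,244)),('long',(176.5,142),(127,156),(236,229)),('ptr',(229,204),(162.5,231.5),None)):
    p,e=tri((w1,*a),(w2,*b)); print(n,p.round(4),np.round(e,4), 'onz',onz(w1,*a,.056).round(4),onz(w2,*b,.056).round(4), c and onz(t,*c,.056).round(4))
    if c: print('   3v',tri((w1,*a),(w2,*b),(t,*c))[0].round(4))
# other tooth ends
for n,u,v in (('t',(540-400)/2+110,38/2+90),('t',(660-400)/2+110,50/2+90),('t',(712-400)/2+110,158/2+90),('t',(645-400)/2+110,252/2+90),('t',(528-400)/2+110,242/2+90)):
    print(onz(w2,u,v,.054).round(4))
E
```

```text
hub [0.4912 0.1567 0.0533] [0.0008 0.0008] onz [0.4911 0.1577 0.056 ] [0.4905 0.1561 0.056 ] [0.4904 0.154  0.056 ]
   3v [0.4921 0.1561 0.0462]
long [0.5289 0.0979 0.0588] [0.0007 0.0007] onz [0.5293 0.098  0.056 ] [0.5299 0.0966 0.056 ] [0.5286 0.0957 0.056 ]
   3v [0.5299 0.0964 0.0531]
ptr [0.567  0.1609 0.0602] [0.0015 0.0015] onz [0.5683 0.1592 0.056 ] [0.5689 0.1622 0.056 ] None
[0.4665 0.1096 0.054 ]
[0.4372 0.1535 0.054 ]
[0.4598 0.2013 0.054 ]
[0.5149 0.2048 0.054 ]
[0.546  0.1589 0.054 ]
```

Axis is about (0.491, 0.1565) and the teeth sit at 3° + k·60°. The long tooth is at −57°, so it's 5 clicks. I'll work in the gap between the 123° and 183° teeth, which is clear of pointer, bin and bottles, and push along tool −x.

```bash
cat >> h.py <<'E'
AX=np.array([0.491,0.1565])
U=np.array([np.cos(np.radians(39)),np.sin(np.radians(39))]); Rr=np.array([-U[1],U[0]])
def wur(u,r,z): return np.r_[AX+u*U+r*Rr,z]
def where():
    s=sensors.state(); q=s['eef_pos'][:2]-AX; print('u,r,z mm',(1000*np.r_[q@U,q@Rr,s['eef_pos'][2]]).round(1),'F',s['contact_force'].round(1))
E
python3 -c "
from h import *
where();go(wur(-.024,.057,.08),129)"
```

```text
u,r,z mm [ 22.4  59.5 250.2] F [ 0.2 -0.8  0.2]
row [ 0.0621 -0.0032  0.2268] [0.     0.0013 0.0037]
```

```bash
python3 -m pendant '[[0.03,-0.002,0.06,0,0,0],[0.062,-0.003,0.12,0,0,0],[0.062,-0.003,0.18,0,0,0],[0.062,-0.003,0.227,0,0,0],[0.062,-0.003,0.227,0,0,0],[0.062,-0.003,0.227,0,0,0]]' 
python3 -c "
from h import *
where();d=snap('wrist','w3');d=snap('scene','s3')
a=d['img'][140:240,240:350,::-1]
cv2.imwrite('pics/z3.png',np.hstack([cv2.resize(a,(440,400),interpolation=2),cv2.resize(ld('w3')['img'][:,:,::-1],(360,270))[:270] if 0 else cv2.resize(ld('w3')['img'][:,:,::-1],(360,400))]))"
```

```text
t: 2.62
eef_pos: [0.4373, 0.1847, 0.0806]
ee_rot: [[-0.777, -0.63, 0.002], [-0.63, 0.777, 0.001], [-0.002, -0.001, -1.0]]
contact_force: [0.2, -0.2, 0.6]
finger_gap: -0.002
u,r,z mm [-24.   55.7  80.6] F [ 0.2 -0.2  0.6]
```

View pics/z3.png

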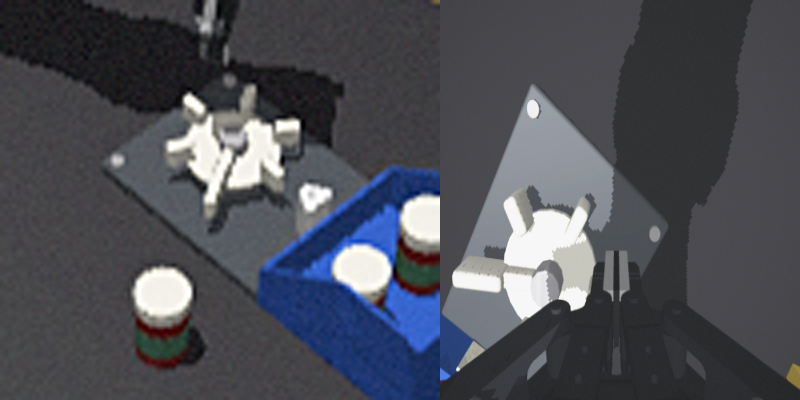

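The shut finger hovers over the gap clear of both teeth. I'll descend with the force readout checked, then push.

```bash
python3 -m pendant '[[0,0.002,0.024,0,0,0],[0,0.002,0.047,0,0,0],[0,0.002,0.047,0,0,0]]'; python3 -c "
from h import *
where()"
python3 -m pendant '[[-0.007,0,0,0,0,0],[-0.014,0,0,0,0,0],[-0.02,0,0,0,0,0],[-0.026,0,0,0,0,0]]'; python3 -c "
from h import *
where()"
```

```text
t: 3.1
eef_pos: [0.4353, 0.1855, 0.0449]
ee_rot: [[-0.776, -0.631, 0.0], [-0.631, 0.776, -0.0], [-0.0, -0.0, -1.0]]
contact_force: [0.6, 0.4, 0.2]
finger_gap: -0.003
u,r,z mm [-25.1  57.6  44.9] F [0.6 0.4 0.2]
t: 3.6
eef_pos: [0.4491, 0.1967, 0.0446]
ee_rot: [[-0.776, -0.63, -0.003], [-0.63, 0.776, -0.003], [0.004, -0.0, -1.0]]
contact_force: [-2.7, -2.5, 2.8]
finger_gap: 0.002
u,r,z mm [-7.3 57.6 44.6] F [-2.7 -2.5  2.8]
```

```bash
python3 -m pendant '[[-0.005,0,0,0,0,0],[-0.010,0,0,0,0,0],[-0.015,0,0,0,0,0]]'; python3 -c "
from h import *
where()"
python3 -m pendant '[[-0.005,0,0,0,0,0],[-0.010,0,0,0,0,0],[-0.015,0,0,0,0,0]]'; python3 -c "
from h import *
where();d=snap('scene','s4')
a=d['img'][140:240,240:350,::-1];b=snap('top','t4')['img'][190:290,160:260,::-1]
cv2.imwrite('pics/z4.png',np.hstack([cv2.resize(a,(440,400),interpolation=2),cv2.resize(b,(360,360))[0:0] if 0 else cv2.resize(b,(360,400),interpolation=2)]))"
```

```text
t: 3.98
eef_pos: [0.4584, 0.2036, 0.0442]
ee_rot: [[-0.777, -0.63, -0.002], [-0.63, 0.777, -0.002], [0.003, -0.001, -1.0]]
contact_force: [-3.1, -3.9, 0.5]
finger_gap: 0.004
u,r,z mm [ 4.3 57.1 44.2] F [-3.1 -3.9  0.5]
t: 4.35
eef_pos: [0.4674, 0.2121, 0.0443]
ee_rot: [[-0.776, -0.631, -0.001], [-0.631, 0.776, -0.0], [0.001, 0.0, -1.0]]
contact_force: [-2.6, -2.8, 0.7]
finger_gap: 0.003
u,r,z mm [16.6 58.1 44.3] F [-2.6 -2.8  0.7]
```

View pics/z4.png

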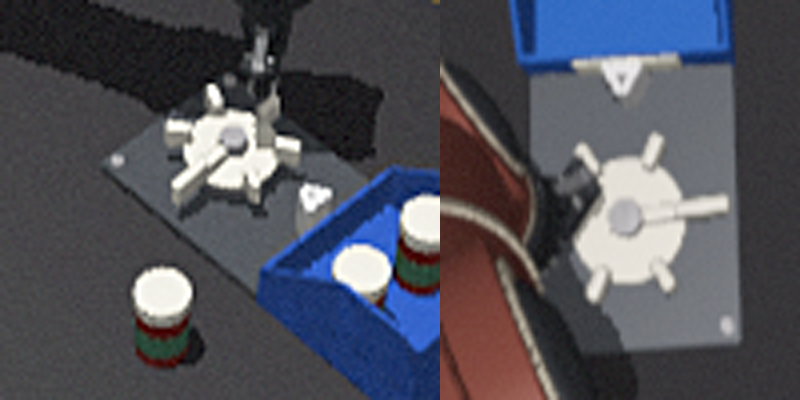

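Top view: the wheel has turned just under half a click (long tooth now near horizontal). I'll push on in small steps until the force drops.

```bash
python3 -m pendant '[[-0.004,0,0,0,0,0],[-0.008,0,0,0,0,0],[-0.008,0,0,0,0,0]]'; python3 -c "
from h import *
where()
b=snap('top','t5')['img'][190:290,160:260,::-1]
cv2.imwrite('pics/z5.png',cv2.resize(b,(400,400),interpolation=2))"
```

```text
t: 4.82
eef_pos: [0.4733, 0.2168, 0.0448]
ee_rot: [[-0.776, -0.631, 0.002], [-0.631, 0.776, 0.002], [-0.003, 0.0, -1.0]]
contact_force: [-1.8, -1.2, 0.0]
finger_gap: 0.004
u,r,z mm [24.2 58.  44.8] F [-1.8 -1.2  0. ]
```

View pics/z5.png

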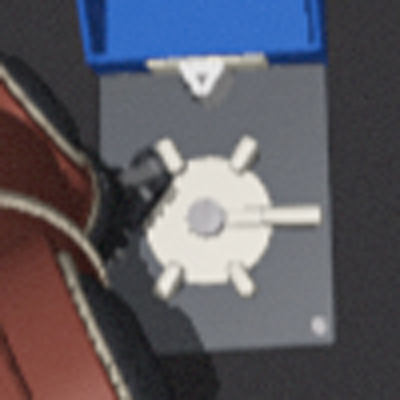

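```bash
python3 -m pendant '[[-0.004,0,0,0,0,0],[-0.008,0,0,0,0,0],[-0.008,0,0,0,0,0],[-0.008,0,0,0,0,0]]'; python3 -c "
from h import *
where()
b=snap('top','t6')['img'][190:290,160:260,::-1]
cv2.imwrite('pics/z6.png',cv2.resize(b,(400,400),interpolation=2))"
```

```text
t: 5.38
eef_pos: [0.4781, 0.2209, 0.0449]
ee_rot: [[-0.776, -0.631, 0.003], [-0.631, 0.776, 0.002], [-0.004, 0.0, -1.0]]
contact_force: [-0.2, 0.3, 0.9]
finger_gap: -0.0
u,r,z mm [30.5 58.2 44.9] F [-0.2  0.3  0.9]
```

View pics/z6.png

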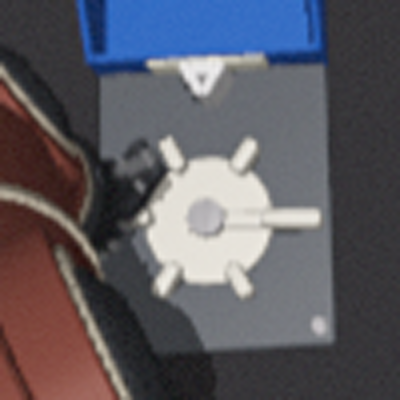

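```bash
python3 -c "
from h import *
d=snap('scene','s7')
a=d['img'][140:240,240:350,::-1];b=snap('wrist','w7')['img'][:,:,::-1]
cv2.imwrite('pics/z7.png',np.hstack([cv2.resize(a,(380,400),interpolation=2),cv2.resize(b[190:390,140:350],(420,400),interpolation=2)]))
where()"
```

```text
u,r,z mm [30.  58.2 44.9] F [-0.   1.3  0.3]
```

View pics/z7.png

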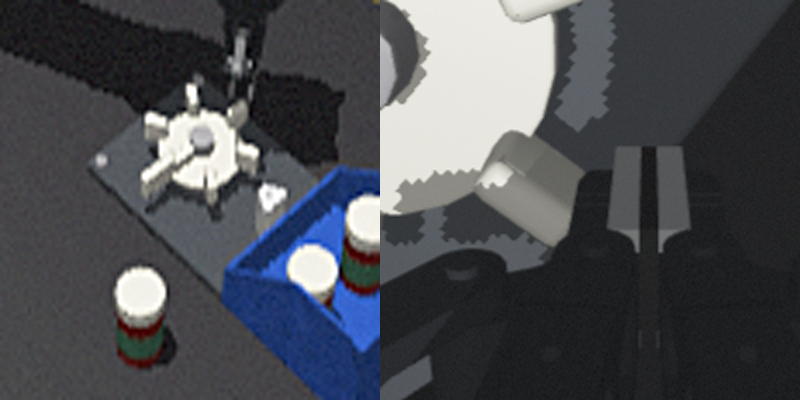

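Wrist view: the straight path let the finger slide off the tooth's outer end, so the wheel is near half a click. I'll lift, look, then redo it closer to the axis on an arc.

```bash
python3 -m pendant '[[0,0,-0.024,0,0,0],[0,0,-0.047,0,0,0],[0,0.0,-0.047,0,0,0]]'; python3 -c "
from h import *
where()
b=snap('top','t8')['img'][190:290,160:260,::-1]
cv2.imwrite('pics/z8.png',cv2.resize(b,(400,400),interpolation=2))"
```

```text
t: 5.9
eef_pos: [0.478, 0.2196, 0.0808]
ee_rot: [[-0.776, -0.63, 0.003], [-0.63, 0.776, 0.001], [-0.003, -0.001, -1.0]]
contact_force: [0.3, -0.5, 0.6]
finger_gap: 0.003
u,r,z mm [29.6 57.2 80.8] F [ 0.3 -0.5  0.6]
```

View pics/z8.png

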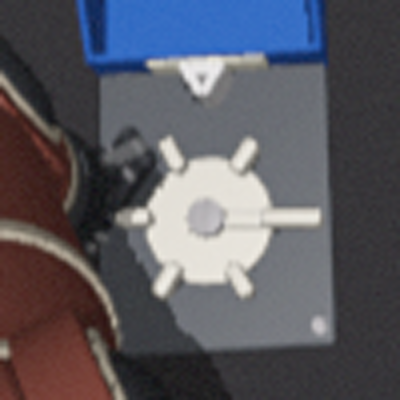

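The wheel rests at about half a click. I'll go back into the same gap at radius 50 mm, tool turned with the arc, and push the same tooth on.

```bash
python3 -m pendant '[[0.028,-0.011,0,0,0,0.1],[0.028,-0.011,0,0,0,0.22],[0.028,-0.011,0.024,0,0,0.22],[0.028,-0.011,0.047,0,0,0.22],[0.028,-0.011,0.047,0,0,0.22]]'; python3 -c "
from h import *
where();
print([ (p,((np.array([(9.2-50*np.sin(np.radians(p))),50*np.cos(np.radians(p))-49]))/750).round(3)) for p in (14,18,22,26)])
b=snap('top','t9')['img'][190:290,160:260,::-1]
cv2.imwrite('pics/z9.png',cv2.resize(b,(400,400),interpolation=2))"
```

```text
t: 6.58
eef_pos: [0.4645, 0.199, 0.0428]
ee_rot: [[-0.873, -0.488, -0.004], [-0.488, 0.873, -0.002], [0.004, 0.0, -1.0]]
contact_force: [0.4, -0.6, 0.3]
finger_gap: 0.003
u,r,z mm [ 6.2 49.7 42.8] F [ 0.4 -0.6  0.3]
[(14, array([-0.004, -0.001])), (18, array([-0.008, -0.002])), (22, array([-0.013, -0.004])), (26, array([-0.017, -0.005]))]
```

View pics/z9.png

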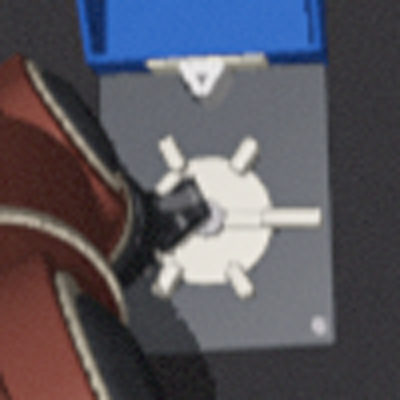

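```bash
python3 -m pendant '[[-0.005,0,-0.002,0,0,0.09],[-0.009,-0.001,-0.002,0,0,0.18],[-0.014,-0.0015,-0.002,0,0,0.27],[-0.014,-0.0015,-0.002,0,0,0.27]]'; python3 -c "
from h import *
where();
b=snap('top','t10')['img'][190:290,160:260,::-1]
cv2.imwrite('pics/z10.png',cv2.resize(b,(400,400),interpolation=2))"
```

```text
t: 7.12
eef_pos: [0.4756, 0.204, 0.0465]
ee_rot: [[-0.956, -0.294, 0.0], [-0.294, 0.956, -0.0], [-0.0, -0.0, -1.0]]
contact_force: [-0.8, 0.1, -0.1]
finger_gap: 0.003
u,r,z mm [18.  46.6 46.5] F [-0.8  0.1 -0.1]
```

View pics/z10.png

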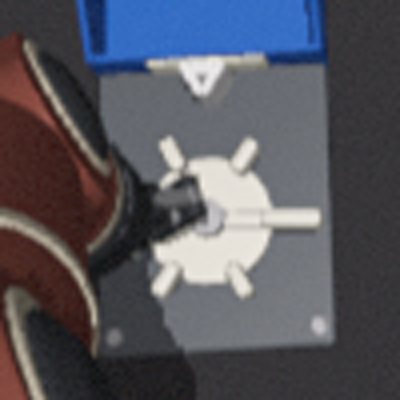

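```bash
python3 -m pendant '[[-0.005,0,0,0,0,0.09],[-0.009,-0.001,0,0,0,0.18],[-0.009,-0.001,0,0,0,0.18]]'; python3 -c "
from h import *
where();
b=snap('top','t11')['img'][190:290,160:260,::-1]
cv2.imwrite('pics/z11.png',cv2.resize(b,(400,400),interpolation=2))"
```

```text
t: 7.55
eef_pos: [0.4817, 0.2058, 0.0463]
ee_rot: [[-0.987, -0.158, -0.001], [-0.158, 0.987, 0.001], [0.0, 0.001, -1.0]]
contact_force: [-2.2, 1.3, 1.3]
finger_gap: -0.001
u,r,z mm [23.8 44.2 46.3] F [-2.2  1.3  1.3]
```

View pics/z11.png

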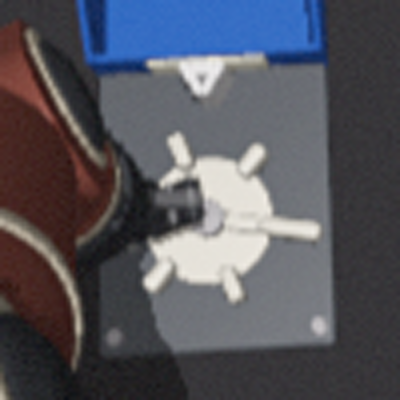

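```bash
python3 -m pendant '[[-0.004,0,0,0,0,0.07],[-0.007,-0.0005,0,0,0,0.13],[-0.007,-0.0005,0,0,0,0.13]]'; python3 -c "
from h import *
where();
b=snap('top','t12')['img'][190:290,160:260,::-1]
cv2.imwrite('pics/z12.png',cv2.resize(b,(400,400),interpolation=2))"
```

```text
t: 7.98
eef_pos: [0.4883, 0.206, 0.0461]
ee_rot: [[-0.999, -0.054, 0.001], [-0.054, 0.999, 0.0], [-0.001, 0.0, -1.0]]
contact_force: [-1.3, 2.1, -0.1]
finger_gap: -0.005
u,r,z mm [29.  40.1 46.1] F [-1.3  2.1 -0.1]
```

View pics/z12.png

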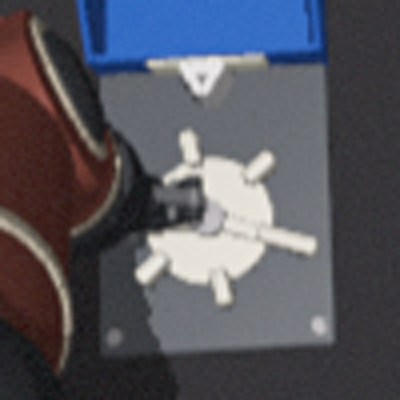

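```bash
cat >> h.py <<'E'
def wang(d,u,v):
    p=onz(d,u,v,.056)[:2]-np.array([.4905,.155]); a=np.degrees(np.arctan2(p[1],p[0])); print('long tooth r %.1f, CW from pointer %.0f'%(1e3*np.hypot(*p),(3-a)%360))
E
python3 - <<'E'
from h import *
for f,(x,y) in (('top0',(304,155)),('t4',None) if 0 else ('t5',(320,215)),('t8',(320,216)),('t11',(319,231)),('t12',(316,245))): wang(ld(f),160+x/4,190+y/4)
where()
E
```

```text
long tooth r 70.8, CW from pointer 60
long tooth r 70.3, CW from pointer 92
long tooth r 70.3, CW from pointer 93
long tooth r 70.6, CW from pointer 100
long tooth r 70.6, CW from pointer 107
u,r,z mm [28.8 40.  46. ] F [-0.7  1.6  0.3]
```

```bash
python3 -m pendant '[[0,0,-0.024,0,0,0],[0,0,-0.045,0,0,0],[0,0.0,-0.045,0,0,0]]'; python3 -c "
from h import *
where()
b=snap('top','t13')['img'][190:290,160:260,::-1]
cv2.imwrite('pics/z13.png',cv2.resize(b,(400,400),interpolation=2))"
```

```text
t: 8.4
eef_pos: [0.489, 0.2055, 0.0811]
ee_rot: [[-0.999, -0.053, 0.004], [-0.053, 0.999, 0.001], [-0.004, 0.001, -1.0]]
contact_force: [-0.4, -0.3, -0.4]
finger_gap: 0.001
u,r,z mm [29.3 39.3 81.1] F [-0.4 -0.3 -0.4]
```

View pics/z13.png

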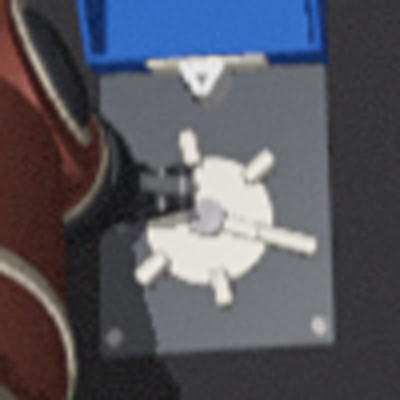

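```bash
python3 -m pendant '[[0,0,0,0,0,0],[0,0,0,0,0,0],[0,0,0,0,0,0],[0,0,0,0,0,0],[0,0,0,0,0,0],[0,0,0,0,0,0]]' | head -1; python3 -c "
from h import *
for n in('13','14'):
  if n=='14': snap('top','t14')
  b=ld('t'+n)['img'][190:290,160:260]; h=cv2.cvtColor(b,cv2.COLOR_RGB2HSV)
  m=(h[...,1]<40)&(h[...,2]>160); ys,xs=np.nonzero(m)
  P=[onz(ld('t'+n),x+160,y+190,.056)[:2]-[.4905,.155] for x,y in zip(xs,ys)]
  P=[p for p in P if .058<np.hypot(*p)<.073 and p[0]<.03]; print(n,len(P),[round(3-np.degrees(np.arctan2(p[1],p[0]))) for p in P])
"
```

```text
t: 9.2
13 19 [102, 105, 104, 104, 103, 107, 107, 106, 105, 110, 109, 109, 108, 108, 112, 112, 111, 110, 110]
14 20 [102, 105, 104, 104, 103, 107, 107, 106, 105, 110, 109, 109, 108, 108, 112, 112, 111, 110, 110, 112]
```

The wheel stays 13° short of the click after lifting, so it doesn't snap as described, and I'll push it further. First I back off a little, descend and push on.

```bash
python3 -m pendant '[[0.008,0,0,0,0,-0.15],[0.008,0,0.023,0,0,-0.15],[0.008,0,0.046,0,0,-0.15],[0.003,0,0.046,0,0,-0.05],[-0.002,0,0.046,0,0,0.04],[-0.005,0,0.046,0,0,0.09]]';  python3 -c "
from h import *
where()
b=snap('top','t15')['img'][190:290,160:260,::-1]
cv2.imwrite('pics/z15.png',cv2.resize(b,(400,400),interpolation=2))"
```

```text
t: 10.0
eef_pos: [0.4899, 0.2059, 0.0449]
ee_rot: [[-1.0, 0.018, -0.003], [0.018, 1.0, -0.001], [0.003, -0.001, -1.0]]
contact_force: [-2.0, -0.2, 0.2]
finger_gap: 0.002
u,r,z mm [30.3 39.1 44.9] F [-2.  -0.2  0.2]
```

View pics/z15.png

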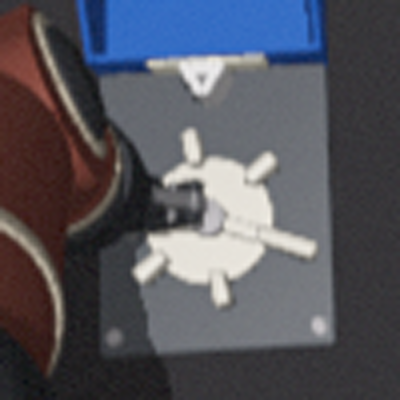

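```bash
python3 -m pendant '[[-0.004,0,0,0,0,0.07],[-0.008,-0.001,0,0,0,0.13],[-0.008,-0.001,0,0,0,0.13]]';  python3 -c "
from h import *
where()
b=snap('top','t16')['img'][190:290,160:260,::-1]
cv2.imwrite('pics/z16.png',cv2.resize(b,(400,400),interpolation=2))"
```

```text
t: 10.42
eef_pos: [0.4974, 0.2052, 0.0452]
ee_rot: [[-0.993, 0.119, 0.0], [0.119, 0.993, 0.0], [-0.0, 0.0, -1.0]]
contact_force: [-0.8, 0.1, -1.3]
finger_gap: -0.008
u,r,z mm [35.6 33.9 45.2] F [-0.8  0.1 -1.3]
```

View pics/z16.png

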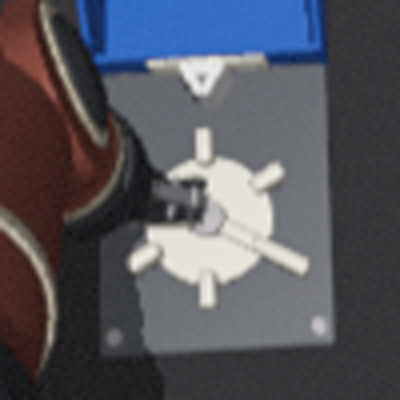

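First click reached: the top view shows a short tooth at the pointer at (204,140) and the long tooth at (305,265), 120° clockwise. Now I lift, swing back one pitch and descend.

```bash
python3 -m pendant '[[0,0,-0.024,0,0,0],[0,0,-0.047,0,0,-0.1],[0.02,-0.012,-0.047,0,0,-0.33],[0.045,-0.028,-0.047,0,0,-0.56],[0.062,-0.042,-0.047,0,0,-0.79],[0.062,-0.042,-0.047,0,0,-1],[0.062,-0.042,-0.024,0,0,-1],[0.062,-0.042,0,0,0,-1],[0.062,-0.042,0,0,0,-1]]';  python3 -c "
from h import *
where()
b=snap('top','t17')['img'][190:290,160:260,::-1]
cv2.imwrite('pics/z17.png',cv2.resize(b,(400,400),interpolation=2))"
```

```text
t: 11.6
eef_pos: [0.4478, 0.1788, 0.0449]
ee_rot: [[-0.786, -0.618, 0.0], [-0.618, 0.786, -0.001], [0.0, -0.001, -1.0]]
contact_force: [-0.4, -0.7, -0.3]
finger_gap: -0.001
u,r,z mm [-19.6  44.5  44.9] F [-0.4 -0.7 -0.3]
```

View pics/z17.png

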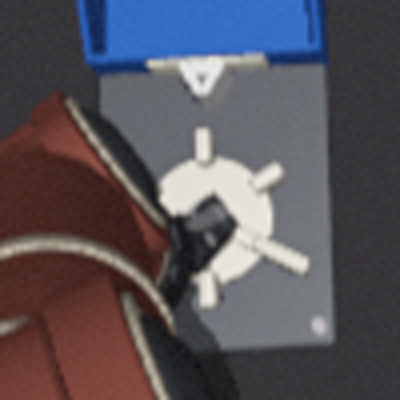

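Clear in the gap with the wheel unchanged. Now the arc push for click 2.

```bash
python3 -m pendant '[[-0.006,0.002,0,0,0,0],[-0.012,0.004,0,0,0,0],[-0.019,0.006,0,0,0,0],[-0.026,0.0065,0,0,0,0.05],[-0.032,0.006,0,0,0,0.11],[-0.038,0.005,0,0,0,0.22],[-0.043,0.004,0,0,0,0.33],[-0.049,0.002,0,0,0,0.44],[-0.054,0,0,0,0,0.56],[-0.059,-0.003,0,0,0,0.67],[-0.064,-0.006,0,0,0,0.78],[-0.069,-0.0095,0,0,0,0.89],[-0.073,-0.0135,0,0,0,1],[-0.073,-0.0135,0,0,0,1]]';  python3 -c "
from h import *
where()
b=snap('top','t18')['img'][190:290,160:260,::-1]
cv2.imwrite('pics/z18.png',cv2.resize(b,(400,400),interpolation=2))"
```

```text
t: 13.4
eef_pos: [0.4965, 0.2059, 0.0452]
ee_rot: [[-0.993, 0.117, -0.0], [0.117, 0.993, 0.0], [0.0, 0.0, -1.0]]
contact_force: [0.1, 0.2, -0.2]
finger_gap: -0.002
u,r,z mm [35.3 34.9 45.2] F [ 0.1  0.2 -0.2]
```

View pics/z18.png

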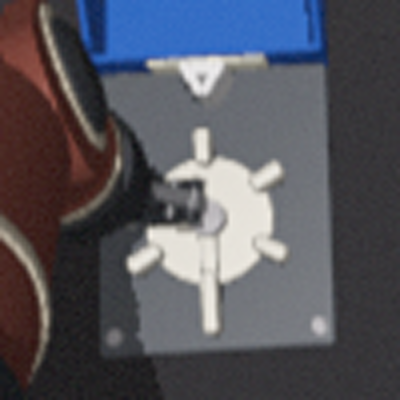

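Click 2 done: the long tooth points straight down at (210,333), 180° from the pointer. Repeat for click 3.

```bash
python3 -m pendant '[[0,0,-0.024,0,0,0],[0,0,-0.047,0,0,-0.1],[0.02,-0.012,-0.047,0,0,-0.33],[0.045,-0.028,-0.047,0,0,-0.56],[0.06,-0.042,-0.047,0,0,-0.79],[0.06,-0.042,-0.047,0,0,-1],[0.06,-0.042,-0.024,0,0,-1],[0.06,-0.042,0,0,0,-1],[0.06,-0.042,0,0,0,-1]]';  python3 -c "
from h import *
where()
b=snap('top','t19')['img'][190:290,160:260,::-1]
cv2.imwrite('pics/z19.png',cv2.resize(b,(400,400),interpolation=2))"
```

```text
t: 14.58
eef_pos: [0.448, 0.1793, 0.0447]
ee_rot: [[-0.785, -0.619, -0.001], [-0.619, 0.785, -0.0], [0.001, 0.0, -1.0]]
contact_force: [-0.2, 0.2, -0.0]
finger_gap: 0.0
u,r,z mm [-19.   44.8  44.7] F [-0.2  0.2 -0. ]
```

View pics/z19.png

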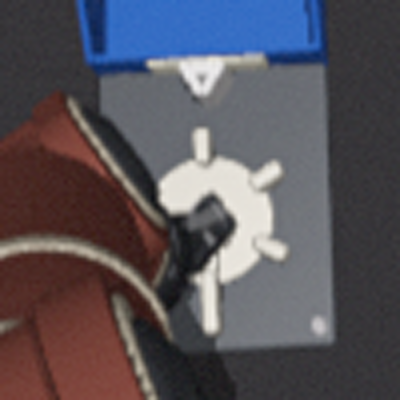

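```bash
python3 -m pendant '[[-0.006,0.002,0,0,0,0],[-0.012,0.004,0,0,0,0],[-0.019,0.006,0,0,0,0],[-0.026,0.0065,0,0,0,0.05],[-0.032,0.006,0,0,0,0.11],[-0.038,0.005,0,0,0,0.22],[-0.043,0.004,0,0,0,0.33],[-0.049,0.002,0,0,0,0.44],[-0.054,0,0,0,0,0.56],[-0.059,-0.003,0,0,0,0.67],[-0.064,-0.006,0,0,0,0.78],[-0.069,-0.0095,0,0,0,0.89],[-0.073,-0.0135,0,0,0,1],[-0.073,-0.0135,0,0,0,1]]';  python3 -c "
from h import *
where()
b=snap('top','t20')['img'][190:290,160:260,::-1]
cv2.imwrite('pics/z20.png',cv2.resize(b,(400,400),interpolation=2))"
```

```text
t: 16.38
eef_pos: [0.4974, 0.2059, 0.0453]
ee_rot: [[-0.993, 0.117, -0.0], [0.117, 0.993, 0.0], [0.0, 0.0, -1.0]]
contact_force: [-1.4, -0.7, -0.5]
finger_gap: -0.004
u,r,z mm [36.1 34.3 45.3] F [-1.4 -0.7 -0.5]
```

View pics/z20.png

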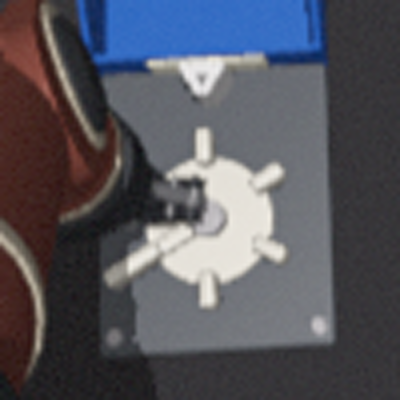

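Click 3 done: the long tooth is at lower left (112,280), 240°, with two clicks to go. The next push is on the long tooth itself.

```bash
python3 -m pendant '[[0,0,-0.024,0,0,0],[0,0,-0.047,0,0,-0.1],[0.02,-0.012,-0.047,0,0,-0.33],[0.045,-0.028,-0.047,0,0,-0.56],[0.062,-0.042,-0.047,0,0,-0.79],[0.062,-0.042,-0.047,0,0,-1],[0.062,-0.042,-0.024,0,0,-1],[0.062,-0.042,0,0,0,-1],[0.062,-0.042,0,0,0,-1]]';  python3 -c "
from h import *
where()
b=snap('top','t21')['img'][190:290,160:260,::-1]
cv2.imwrite('pics/z21.png',cv2.resize(b,(400,400),interpolation=2))"
```

```text
t: 17.55
eef_pos: [0.4475, 0.1795, 0.0448]
ee_rot: [[-0.785, -0.619, -0.001], [-0.619, 0.785, 0.0], [0.001, 0.0, -1.0]]
contact_force: [-1.2, 0.0, -0.3]
finger_gap: -0.003
u,r,z mm [-19.3  45.3  44.8] F [-1.2  0.  -0.3]
```

View pics/z21.png

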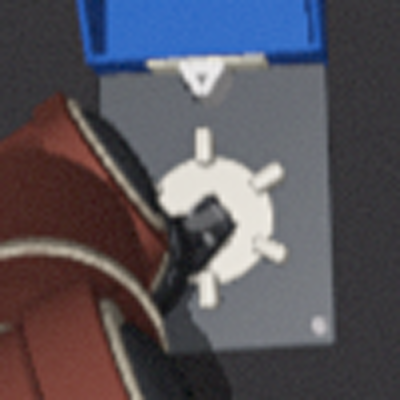

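```bash
python3 -m pendant '[[-0.006,0.002,0,0,0,0],[-0.012,0.004,0,0,0,0],[-0.019,0.006,0,0,0,0],[-0.026,0.0065,0,0,0,0.05],[-0.032,0.006,0,0,0,0.11],[-0.038,0.005,0,0,0,0.22],[-0.043,0.004,0,0,0,0.33],[-0.049,0.002,0,0,0,0.44],[-0.054,0,0,0,0,0.56],[-0.059,-0.003,0,0,0,0.67],[-0.064,-0.006,0,0,0,0.78],[-0.069,-0.0095,0,0,0,0.89],[-0.073,-0.0135,0,0,0,1],[-0.073,-0.0135,0,0,0,1]]';  python3 -c "
from h import *
where()
b=snap('top','t22')['img'][190:290,160:260,::-1]
cv2.imwrite('pics/z22.png',cv2.resize(b,(400,400),interpolation=2))"
```

```text
t: 19.35
eef_pos: [0.4968, 0.206, 0.0452]
ee_rot: [[-0.993, 0.117, 0.0], [0.117, 0.993, 0.0], [-0.0, 0.0, -1.0]]
contact_force: [-1.2, -0.3, 0.1]
finger_gap: 0.001
u,r,z mm [35.7 34.8 45.2] F [-1.2 -0.3  0.1]
```

View pics/z22.png

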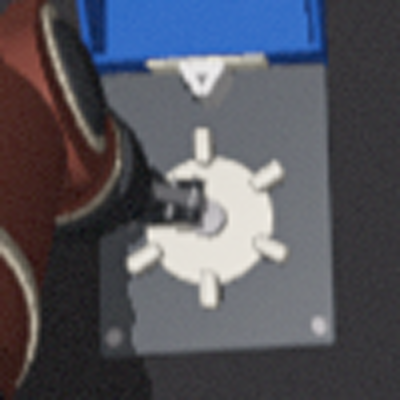

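Click 4: the long tooth should now be at upper left, hidden by the gripper. I'll swing back and check.

```bash
python3 -m pendant '[[0,0,-0.024,0,0,0],[0,0,-0.047,0,0,-0.1],[0.02,-0.012,-0.047,0,0,-0.33],[0.045,-0.028,-0.047,0,0,-0.56],[0.062,-0.042,-0.047,0,0,-0.79],[0.062,-0.042,-0.047,0,0,-1],[0.062,-0.042,-0.047,0,0,-1]]';  python3 -c "
from h import *
where()
b=snap('top','t23')['img'][190:290,160:260,::-1]; w=snap('wrist','w23')['img'][:,:,::-1]; s=snap('scene','s23')['img'][140:240,240:350,::-1]
cv2.imwrite('pics/z23.png',np.hstack([cv2.resize(b,(400,400),interpolation=2),cv2.resize(s,(400,400),interpolation=2)]))"
```

```text
t: 20.27
eef_pos: [0.4477, 0.1799, 0.0809]
ee_rot: [[-0.787, -0.618, 0.002], [-0.618, 0.787, 0.002], [-0.002, 0.0, -1.0]]
contact_force: [0.4, 0.1, 0.4]
finger_gap: -0.003
u,r,z mm [-18.9  45.4  80.9] F [0.4 0.1 0.4]
```

View pics/z23.png

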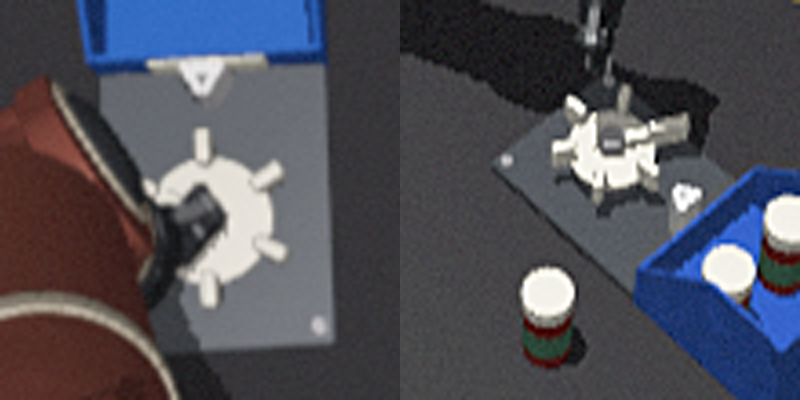

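Scene view: the long tooth at (680,125) is exactly one tooth before the pointer's tooth, so one click is left. I'll descend and do the last push, slower at the end.

```bash
python3 -m pendant '[[0,0,0.024,0,0,0],[0,0,0.047,0,0,0],[0,0,0.047,0,0,0]]' && python3 -c "
from h import *
where()"
python3 -m pendant '[[-0.006,0.002,0,0,0,0],[-0.012,0.004,0,0,0,0],[-0.019,0.006,0,0,0,0],[-0.026,0.0065,0,0,0,0.05],[-0.032,0.006,0,0,0,0.11],[-0.038,0.005,0,0,0,0.22],[-0.043,0.004,0,0,0,0.33],[-0.046,0.003,0,0,0,0.39],[-0.049,0.002,0,0,0,0.44],[-0.052,0.001,0,0,0,0.5],[-0.054,0,0,0,0,0.56],[-0.057,-0.002,0,0,0,0.62],[-0.059,-0.003,0,0,0,0.67],[-0.062,-0.005,0,0,0,0.73],[-0.064,-0.006,0,0,0,0.78],[-0.067,-0.008,0,0,0,0.84],[-0.069,-0.0095,0,0,0,0.89],[-0.071,-0.0115,0,0,0,0.95],[-0.073,-0.0135,0,0,0,1],[-0.073,-0.0135,0,0,0,1]]';  python3 -c "
from h import *
where()
b=snap('top','t24')['img'][190:290,160:260,::-1]; s=snap('scene','s24')['img'][140:240,240:350,::-1]
cv2.imwrite('pics/z24.png',np.hstack([cv2.resize(b,(400,400),interpolation=2),cv2.resize(s,(400,400),interpolation=2)]))"
```

```text
t: 20.8
eef_pos: [0.4464, 0.1794, 0.0444]
ee_rot: [[-0.786, -0.618, -0.002], [-0.618, 0.786, -0.001], [0.002, 0.0, -1.0]]
contact_force: [-0.6, -0.3, -0.2]
finger_gap: -0.001
u,r,z mm [-20.3  45.9  44.4] F [-0.6 -0.3 -0.2]
t: 23.3
eef_pos: [0.4971, 0.2058, 0.0455]
ee_rot: [[-0.993, 0.119, 0.002], [0.119, 0.993, 0.001], [-0.002, 0.001, -1.0]]
contact_force: [-0.6, 0.5, -0.8]
finger_gap: -0.001
u,r,z mm [35.7 34.5 45.5] F [-0.6  0.5 -0.8]
```

View pics/z24.png

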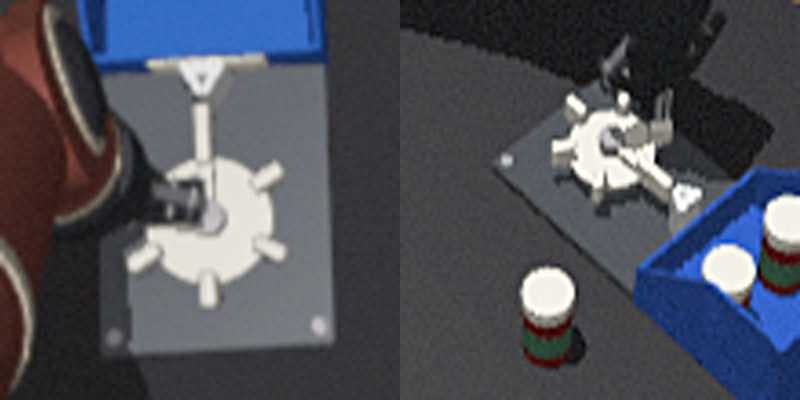

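The long tooth now stands at the pointer in both views. I'll back the finger off slightly from the tooth, lift straight up, and check.

```bash
python3 -m pendant '[[0.003,0,0,0,0,0],[0.003,0,-0.03,0,0,0],[0.003,0,-0.08,0,0,0],[0.003,0.05,-0.14,0,0,0],[0.003,0.1,-0.18,0,0,0],[0.003,0.17,-0.2,0,0,0],[0.003,0.23,-0.2,0,0,0],[0.003,0.23,-0.2,0,0,0],[0.003,0.23,-0.2,0,0,0],[0.003,0.23,-0.2,0,0,0]]';  python3 -c "
from h import *
where()
t=snap('top','t25');b=t['img'][190:290,160:260,::-1]; s=snap('scene','s25')['img'][140:240,240:350,::-1]
cv2.imwrite('pics/z25.png',np.hstack([cv2.resize(b,(400,400),interpolation=2),cv2.resize(s,(400,400),interpolation=2)]))
# other objects: image change from start
d=cv2.absdiff(t['img'],ld('top0')['img']).max(2); 
for n,(x0,x1,y0,y1) in dict(cartonunit=(322,400,135,290),loose=(255,292,190,225),cup=(415,450,220,250),ycart=(75,118,235,292),bottles=(178,240,160,200)).items(): print(n,(d[y0:y1,x0:x1]>60).sum())
"
```

```text
t: 24.65
eef_pos: [0.5151, 0.3747, 0.1952]
ee_rot: [[-0.993, 0.121, 0.0], [0.121, 0.993, -0.002], [-0.0, -0.002, -1.0]]
contact_force: [0.6, 0.1, 0.1]
finger_gap: 0.001
u,r,z mm [156.  154.4 195.2] F [0.6 0.1 0.1]
cartonunit 0
loose 0
cup 0
ycart 65
bottles 0
```

View pics/z25.png

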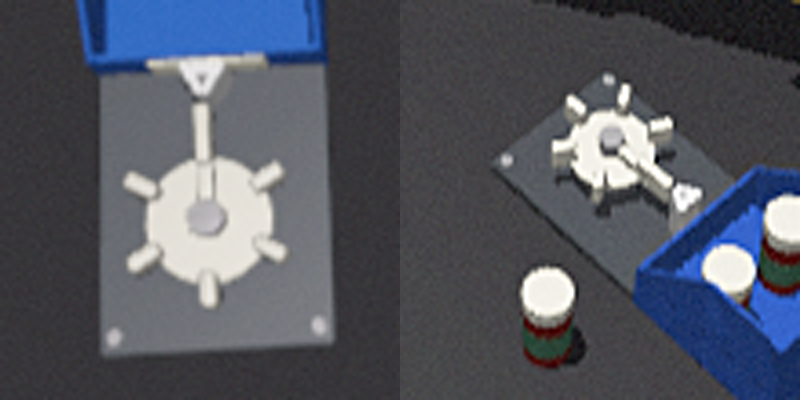

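View pics/t25.png

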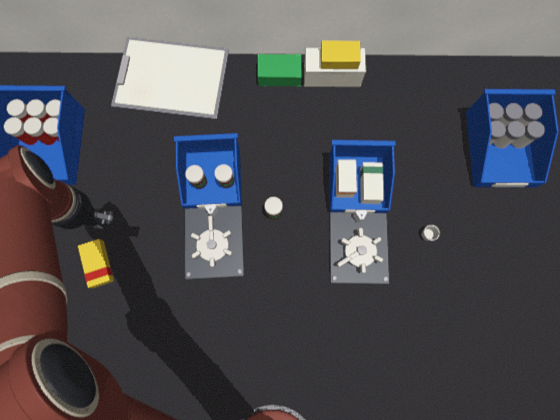

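The long tooth (203,103 in the zoom) lies in line with hub and pointer. The carton wheel and everything else look unchanged; the pixel difference at the yellow carton is only the arm's shadow. The arm is clear.

```bash
python3 -c "
from h import *
wang(ld('t25'),160+203/4,190+103/4)
job.finish_job()"
```

```text
long tooth r 71.8, CW from pointer 359
the job is handed in; nothing more can be done
```

The bottle bin's tally wheel (the left unit in the top view) now has its long tooth at the pointer. I flicked it five clicks clockwise with the shut fingertip and handed the job in at about 25 s of the 61 s allowed.

- **Final position:** the last top view puts the long tooth within about 1° of the pointer direction. The scene view also shows it in line with the pointer.
- **Force:** the tool force was read only between moves and reached about 5 N. The peak during a push was not measured.
- **Other objects:** the carton wheel, both bins' contents, the loose bottle and the cup show no change from the first top view. The pixel difference at the yellow carton looks like the arm's shadow; the carton stands where it was. The arm is clear of everything.

**What disagreed:**
- The first straight push slid off the tooth's outer end at about half a click. I redid it on an arc of 50 mm radius with the tool turning along.
- On that first click the wheel did not snap past half a click as described. It stood still at about 33° and again at about 47° with the finger lifted, and only settled when pushed on. So I pushed each later tooth almost to its click and checked every click by camera.

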